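# Line up a cobalt line blend on the sample rail

### The job

The four blue ceramic test bars have been sanded and are still held in the jig: lift the red ratchet pawl, slide the clamp bar right back and leave it back, then take the bars out. Lay each flat in its own pocket of the wooden sample rail, between the white bar and the almost black bar that lie in its end pockets, so that the row of six runs in order of shade from white through pale and deep blue to the darkest; leave the two end bars where they are.

Things in the scene. Friction and masses are not known exactly. Their poses are not given: they have to be found in the camera images.
- bar_pale: ceramic test bar, the palest blue of the four loose ones (sky blue), 22 wide x 64 long x 12 mm high, 35 g; origin at the centre of its underside, x along its length, z up; combed lines on top near +x (either way round is fine). At the start it lies in the jig, beside the other three in unknown order; take it across its width.
- bar_light: ceramic test bar, light blue, second lightest of the four, 22 wide x 64 long x 12 mm high, 35 g; origin at the centre of its underside, x along its length, z up; combed lines on top near +x (either way round is fine). At the start it lies in the jig, beside the other three in unknown order; take it across its width.
- bar_mid: ceramic test bar, strong mid blue, second darkest of the four, 22 wide x 64 long x 12 mm high, 35 g; origin at the centre of its underside, x along its length, z up; combed lines on top near +x (either way round is fine). At the start it lies in the jig, beside the other three in unknown order; take it across its width.
- bar_deep: ceramic test bar, deep navy blue, darkest of the four, 22 wide x 64 long x 12 mm high, 35 g; origin at the centre of its underside, x along its length, z up; combed lines on top near +x (either way round is fine). At the start it lies in the jig, beside the other three in unknown order; take it across its width.
- bar_white: white ceramic test bar, loose, 22 wide x 64 long x 12 mm high, 35 g; origin at the centre of its underside, x along its length, z up; combed lines on top near +x (either way round is fine). It lies in one end pocket of the rail, at either end, and stays there.
- bar_darkest: almost black ceramic test bar, loose, 22 wide x 64 long x 12 mm high, 35 g; origin at the centre of its underside, x along its length, z up; combed lines on top near +x (either way round is fine). It lies in the other end pocket of the rail and stays there.
- rail: fixed light wooden sample rail 92 x 290 mm (x, y); origin under its centre, at table height. Six grey felt pockets in a row: centres x = 0, y = -120, -72, -24, 24, 72, 120 mm in its frame; each 80 (x) by 38 mm (y), floor 7 mm above the table, dividers 2.5 mm and rim 4 mm above that floor. End pockets taken, the four inner ones empty.
- jig: fixed plywood sanding jig, 12 mm thick, x -98..54, y +-100 mm, tongue to x = -158; origin under the row of bars at table height, +x to the fence. Bars lie on it along x at x = 0, y = -72, -24, 24, 72 mm (+-3), 26 mm apart. Fence x 35..52, 30 mm high; clamp bar at the near ends x -54..-24 (shut), 31.5 mm high; toothed strip on tongue 19.5 mm high; side guides y +-95, x -96..-30, 26 mm high.
- clamp_bar (a joint): travel (m) of the grey clamp bar along the jig's -x: 0 shut (start), 0.035 fully back. Its nose overhangs the bars' near ends by 8 mm, 2 mm above them, so they cannot be lifted while it is shut; from 0.022 on they lift straight up. Slides with about 2 N friction plus 15 N per m/s and stays put; locked while the pawl is in the teeth.
- pawl (a joint): rad: 0 down (start), 1.0 fully up, clear from 0.25, stays where left (about 1 N at tab). Steel lever hinged on the clamp bar: axis along jig y at x = -61 mm (less the travel), 36 mm high; points to -x. Red upright tab at its end, centre 55 mm from the axis and 11 mm above it (x -116, y 0, z 47 mm in the jig), 12.5 wide (y), 8 thick, 22 high. Pinch its width, lift in arc, pull the bar by it.
Things that resemble listed ones, but are neither listed nor needed, are in the scene too. Leave any green or orange look-alike of the bar_pale alone.

How it is judged:
By the outcome, as a careful person would: the job done as asked, in the order asked, and still so for the second after the job is handed in, with the robot touching nothing.
It also fails if it takes over 104 s, if anything falls off the work surface, if the arm or the gripper's body presses on something with over 40 N, if the wrist force passes 120 N, or if a joint passes its speed limit or range.

### The arm

A 6-joint arm with a two-finger parallel gripper is mounted at the origin on a cart in front of the work surface, level with it; the furniture and walls round the work are solid. World frame = base frame: x ahead of the robot, y to its left, z up, the work surface at z = 0. Lengths are in m, angles in rad, forces in N, time in s.
With the tool pointing down it reaches from about 0.35 to 1 m from the base axis. Payload 7.1 kg.
Tool frame: the origin (TCP) lies at the very end of the fingers, on their centre line; the grasp point (between the pads) lies 19 mm behind it (arm.pinch_z is the distance from the TCP to the grasp point, in m); z points along the fingers, y is the line along which they close (so a half turn about z gives the same grasp; the last joint's range is limited). The gripper opens to 85 mm and grips with 20 to 120 N. Pads are 22 mm wide; open, the fingers measure 114 mm over their backs; the gripper's body (76 mm by 85 mm) begins 54 mm behind the grasp point. The pads swing forward as they close: fully open they stand 13 mm farther back than shut.
Start: joints at [-1.365, 0.423, 1.63, -0, 1.089, -0.019], TCP at [0.139, -0.609, 0.231] pointing down, gripper open.
Joint ranges: [-3, 3], [-0.9, 2.11], [0.09, 2.58], [-1.31, 4.45], [0.11, 2.69], [-2.54, 2.54]. Speed limits (rad/s): [2.39, 2.39, 3.01, 3.14, 3.14, 3.14].

### API

Orientations are given as a rotation vector (axis times angle).
In Python, from cell import monitor, imaging, arm gives the robot as it stands.
- The arm moves only by the tool play_rows, never from a script. Its argument "moves" is a list that holds one entry, the list of rows, each a list of 5 numbers: the finger opening in mm, from 0 to 85.4, then the shift along the tool's x, y, z in units of 40 mm (1.0 is 40 mm), then the turn about the tool's z in units of 6 degrees (1.0 is 6 degrees). A call has 1 to 12 rows; each row is the pose to reach, as a shift and turn from the pose commanded when the call began, along the tool's axes at that moment; what a row does not reach only later rows make up. A row lasts 1/8 s, in which the tool goes at most 62.5 mm and 10.7 degrees, less where a joint would pass 70% of its speed; a pose out of reach is approached as far as the arm can. A call with a gripper value outside its range is refused whole. The fingers move at their own pace and stop on an object; "grip_force" is the grip in N (left out, the last holds). Time passes only in rows, so rows that repeat a pose let the fingers close. It gives the time, the measured TCP pose, the force, the opening and the grip force at its end, in the units of the state.
- monitor.get_obs(): the state, without advancing time (a new reading comes with each control period).
- imaging.get_image(name): name is "side" or "top"; returns a dict with "pixels" (384x512x3 uint8, red, green, blue), "K" (3x3 intrinsics, pixels), "dist" ([k1, k2, p1, p2, k3] as OpenCV has them; the pictures are not rectified), "R" (3x3) and "t" (3): a world point X has camera coordinates R X + t. Camera axes: x right, y down, z forward; pixel columns grow to the right and rows downward; lengths in m; the calibration is good to about 2 mm. A picture is of the moment at which its call begins. There is no depth.
- arm.close_job(): hands the job in; it is judged then, once.
The state is a dict: "t": time; "joint_positions": joint angles; "joint_vel": joint speeds; "joint_efforts": joint torques, N m; "tcp_pos": TCP position; "ee_rot": TCP orientation; "ft_force": force on the tool from outside, world axes, zero at the start; "ft_torque": the same for the moment, N m; "grip_width": finger opening in m; "grip_force": force on a finger pad.
Only numpy, scipy, OpenCV 4.12 (cv2) and the standard library are available. Lean on these libraries where they do the work, as an engineer would, in place of code of your own. Each camera call takes 0.05 s, during which the arm holds its last target. There are 200 camera calls.

## Working session

There is one attempt and no reset: what is moved stays moved. The work goes in short steps, Python scripts to look and compute and a tool call to move; the robot and the scene stay as the last step left them, time stands still between calls to the robot, and variables do not carry over. Pictures are saved under pics/ and viewed, at most 14 in all, crops included, and the job is handed in when it is done.

Besides the shell and the picture viewer there is one more tool, called after "Request:" as name([rows], argument=value, ...), one row to a line, values as JSON. play_rows: Moves the arm, as the interface text tells. Its arguments: {"type":"object","properties":{"moves":{"type":"array"},"grip_force":{"type":"number"}},"required":["moves"]}

```bash
ls; mkdir -p pics
cat > h.py <<'E'
import numpy as np, cv2
from cell import monitor, imaging, arm
def snap(n,f=None):
    im=imaging.get_image(n)
    if f: cv2.imwrite('pics/'+f,im['pixels'][:,:,::-1])
    return im
def ray(im,uv,z):
    uv=np.array(uv,float).reshape(-1,1,2)
    K=np.array(im['K']);R=np.array(im['R']);t=np.array(im['t'])
    p=cv2.undistortPoints(uv,K,np.array(im['dist'])).reshape(-1,2)
    d=np.c_[p,np.ones(len(p))]@R; c=-R.T@t
    return c+d*((np.asarray(z)-c[2])/d[:,2])[:,None]
def proj(im,X):
    return cv2.projectPoints(np.array(X,float).reshape(-1,1,3),cv2.Rodrigues(np.array(im['R']))[0],np.array(im['t']),np.array(im['K']),np.array(im['dist']))[0].reshape(-1,2)
E
python3 - <<'E'
from h import *
for n in('top','side'):
    im=snap(n,n+'0.png'); R=np.array(im['R']); print(n,-R.T@np.array(im['t']),R[2])
o=monitor.get_obs();print(o, arm.pinch_z)
E
```

```text
pics
top [0.43138104 0.21583058 1.03615356] [ 0.0697311   0.00100945 -0.99756531]
side [ 0.24866649 -0.49598439  0.39607319] [ 0.2997738   0.87330071 -0.38403326]
{'t': 0.1, 'joint_positions': array([-1.36502037e+00,  4.23778483e-01,  1.63065628e+00,  2.62212988e-05,
        1.08862995e+00, -1.89642386e-02]), 'joint_vel': array([-0.00084053, -0.00256365, -0.00284289, -0.00047306, -0.00110066,
        0.00039929]), 'joint_efforts': array([-1.89751172e-04, -5.58423793e+01, -2.82445300e+01, -7.75650801e-05,
        2.97649829e-03, -2.19573019e-05]), 'tcp_pos': array([ 0.13922855, -0.60875132,  0.23059788]), 'ee_rot': array([-3.12032260e+00, -3.52095014e-01,  1.79265058e-04]), 'ft_force': array([ 0.39080079, -0.2460614 , -1.01707457]), 'ft_torque': array([ 0.00625748,  0.00513001, -0.04763468]), 'grip_force': 0.0, 'grip_width': 0.0858081763583816} 0.0187
```

View pics/top0.png

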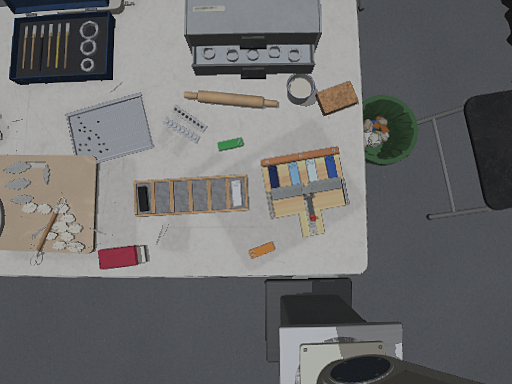

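View pics/side0.png

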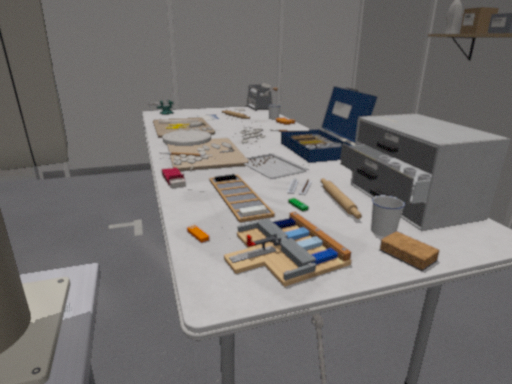

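Run:
```python
from h import *
im=cv2.imread('pics/top0.png')
cv2.imwrite('pics/crop0.png',cv2.resize(im[140:245,125:355],None,fx=3.4,fy=3.4,interpolation=cv2.INTER_CUBIC))
t=snap('top'); 
hsv=cv2.cvtColor(t['pixels'],cv2.COLOR_RGB2HSV)
m=((hsv[...,0]>95)&(hsv[...,0]<130)&(hsv[...,1]>70)).astype(np.uint8)
m[:140]=0;m[245:]=0;m[:,:125]=0;m[:,355:]=0
n,l,s,c=cv2.connectedComponentsWithStats(m)
for i in range(1,n):
    if s[i,4]>40:
        r=cv2.minAreaRect(np.argwhere(l==i)[:,::-1].astype(np.float32))
        print(c[i].round(1),s[i],t['pixels'][l==i].mean(0).round(),np.round(r[1],1),round(r[2],1),ray(t,[r[0]],.024).round(4))
print('rough jig/rail', ray(t,[[312,218],[143,198],[236,192]],[.047,.019,.019]).round(4))
```

```text
[330.6 166.2] [325 155  13  23 190] [ 46.  73. 133.] [22.   8.5] 77.9 [[0.5565 0.0232 0.024 ]]
[293.9 173. ] [288 162  13  23 188] [109. 143. 171.] [21.8  8.4] 78.7 [[0.5408 0.1163 0.024 ]]
[273.4 176.5] [268 166  11  22 171] [32. 41. 74.] [21.7  7.8] 81.5 [[0.5327 0.1679 0.024 ]]
rough jig/rail [[0.4275 0.0767 0.047 ]
 [0.4836 0.4979 0.019 ]
 [0.4954 0.2621 0.019 ]]
```

View pics/crop0.png

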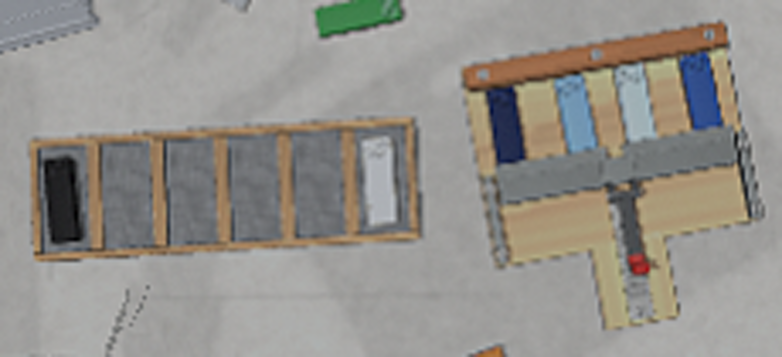

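```bash
cat > m.py <<'E'
from h import *
t=snap('top');px=t['pixels'];hsv=cv2.cvtColor(px,cv2.COLOR_RGB2HSV)
H,S,V=[hsv[...,i].astype(int) for i in range(3)]
def comps(m,box,mn=30):
    q=np.zeros(m.shape,np.uint8);x0,y0,x1,y1=box;q[y0:y1,x0:x1]=m[y0:y1,x0:x1]
    n,l,s,c=cv2.connectedComponentsWithStats(q)
    return [np.argwhere(l==i)[:,::-1].astype(np.float32) for i in np.argsort(-s[:,4]) if i and s[i,4]>=mn]
def rect(p,z):
    b=cv2.boxPoints(cv2.minAreaRect(p)); w=ray(t,b,z); return b,w
E
python3 - <<'E'
from m import *
print(hsv[157,[275,300,330]],'wood',hsv[205,[280,340]],hsv[[180,215,196],[190,190,135]])
f=comps((H<14)&(S>110)&(V>90),(255,145,350,185))[0]
w=ray(t,f,.030)[:,:2].astype(np.float32); r=cv2.minAreaRect(w);print('fence',r,len(f))
rl=np.vstack(comps((H<25)&(S>60),(128,170,254,222),60))
w=ray(t,rl,.011)[:,:2].astype(np.float32); r=cv2.minAreaRect(w);print('rail',r)
fe=comps((S<60)&(V>85)&(V<140),(135,176,232,215),100)
for p in fe: print('felt',len(p),ray(t,[p.mean(0)],.007).round(4), cv2.minAreaRect(ray(t,p,.007)[:,:2].astype(np.float32)))
red=comps(((H<8)|(H>172))&(S>150),(300,205,325,230),5)
for p in red: print('red',len(p),p.mean(0),ray(t,[p.mean(0)],.055))
s=snap('side');h=cv2.cvtColor(s['pixels'],cv2.COLOR_RGB2HSV)
q=(((h[...,0]<8)|(h[...,0]>172))&(h[...,1]>140));q[:225]=0;q[255:]=0;q[:,:240]=0;q[:,262:]=0
p=np.argwhere(q)[:,::-1];print('side red',len(p),p.mean(0),p.min(0),p.max(0),ray(s,[p.mean(0)],.047))
E
```

```text
[[ 10  91 131]
 [  8  42 141]
 [111 169 139]] wood [[ 18  80 169]
 [ 21  71 175]] [[ 16 100 122]
 [ 90   1 174]
 [ 16 113 142]]
fence ((0.5822044610977173, 0.10073292255401611), (0.016134023666381836, 0.19489972293376923), 9.482160568237305) 452
rail ((0.48920774459838867, 0.37908828258514404), (0.09117735922336578, 0.2889910340309143), 2.7021877765655518)
felt 469 [[0.4929 0.308  0.007 ]] ((0.492830753326416, 0.3080633580684662), (0.07990800589323044, 0.038187578320503235), 2.4564554691314697)
felt 459 [[0.486  0.4518 0.007 ]] ((0.48614993691444397, 0.4520118534564972), (0.08012194186449051, 0.03850909695029259), 2.6886000633239746)
felt 453 [[0.4906 0.3552 0.007 ]] ((0.491140216588974, 0.35561323165893555), (0.03827366605401039, 0.07907265424728394), 89.78120422363281)
felt 441 [[0.4884 0.4027 0.007 ]] ((0.4891950488090515, 0.40295377373695374), (0.03594645485281944, 0.07918930798768997), 89.9667739868164)
felt 173 [[0.4865 0.4976 0.007 ]] ((0.48389625549316406, 0.5003191232681274), (0.0795796737074852, 0.038004882633686066), 2.6709444522857666)
red 24 [312.375   217.33333] [[0.42913345 0.07685748 0.055     ]]
side red 57 [249.50877193 240.94736842] [247 235] [255 245] [[0.42590746 0.0707483  0.047     ]]
```

```bash
cat >> h.py <<'E'
JO=np.array([.540,.0943]);JY=np.radians(9.45);RO=np.array([.4894,.3793]);RY=np.radians(2.65)
def fr(O,y,p): c,s=np.cos(y),np.sin(y); return O+np.array([c*p[0]-s*p[1],s*p[0]+c*p[1]])
def inv(O,y,w): d=np.asarray(w)[:2]-O;c,s=np.cos(y),np.sin(y); return np.array([c*d[0]+s*d[1],-s*d[0]+c*d[1]])
def go(xy,z,yaw):
    from scipy.spatial.transform import Rotation as R_
    o=monitor.get_obs();R=R_.from_rotvec(o['ee_rot']).as_matrix();p=o['tcp_pos']
    u=R.T@(np.r_[xy,z]-p)/.04; y0=np.arctan2(R[1,0],R[0,0])
    print('t',round(o['t'],2),'p',p.round(4),'yaw',np.degrees(y0).round(2),'tilt',R[2].round(3),'q6',o['joint_positions'][5].round(2)); print(' units',u.round(2),'turn',((np.degrees(y0-yaw)+180)%360-180)/6)
E
python3 - <<'E'
from h import *
t=imaging.get_image('top');s=imaging.get_image('side')
# triangulate tab top
def line(im,uv):
    a=ray(im,[uv],.0)[0];b=ray(im,[uv],.1)[0];return a,(b-a)/np.linalg.norm(b-a)
a,d=line(t,[312.4,217.3]);b,e=line(s,[250.5,240.5])
k=np.linalg.lstsq(np.c_[d,-e],b-a,rcond=None)[0];P=a+d*k[0];Q=b+e*k[1];print(P,Q,inv(JO,JY,(P+Q)/2))
for w in([.5565,.0232],[.5408,.1163],[.5327,.1679]):print(inv(JO,JY,w))
go(fr(JO,JY,[-.116,0]),.12,JY)
E
```

```text
[0.42919027 0.07535142 0.04481241] [0.4292983  0.07531987 0.04481664] [-0.11236638 -0.00052236]
[ 0.0046024 -0.0728442]
[0.00440125 0.02157009]
[0.00488322 0.07379976]
t 0.35 p [ 0.1393 -0.6091  0.2311] yaw 12.88 tilt [ 0. -0. -1.] q6 -0.02
 units [ 10.79 -15.08   2.78] turn 0.5716489573922227
```

Request:
play_rows([
  [[85, 1.5, -0.3, 0, 0], [85, 3, -1, 0, 0], [40, 4.4, -2.1, 0, 0], [40, 5.4, -3.3, 0, 0], [40, 6.3, -4.6, 0, 0.2], [40, 7.2, -6, 0.2, 0.3], [40, 8, -7.4, 0.4, 0.4], [40, 8.7, -8.8, 0.8, 0.5], [40, 9.3, -10.2, 1.2, 0.57], [40, 9.8, -11.6, 1.6, 0.57], [40, 10.3, -13, 2, 0.57], [40, 10.7, -14.4, 2.4, 0.57]],
])

```text
t: 1.85
tcp_pos: [0.4276, 0.0323, 0.14]
ee_rot: [3.131, 0.259, 0.003]
ft_force: [0.8, 0.2, 0.3]
grip_width: 0.04
grip_force: 0.0
```

Run:
```python
from h import *
go(fr(JO,JY,[-.115,0]),.030,JY)
```

```text
t 1.85 p [0.4276 0.0323 0.14  ] yaw 9.45 tilt [ 0.002  0.    -1.   ] q6 1.45
 units [ 0.15 -1.07  2.75] turn 0.0007934340892887803
```

Request:
play_rows([
  [[36, 0.15, -1.07, 0, 0], [36, 0.15, -1.07, 0.5, 0], [36, 0.15, -1.07, 1.2, 0], [36, 0.15, -1.07, 1.8, 0], [36, 0.15, -1.07, 1.8, 0]],
])

```text
t: 2.48
tcp_pos: [0.4247, 0.0734, 0.067]
ee_rot: [3.131, 0.259, -0.005]
ft_force: [-0.6, -1.1, 0.8]
grip_width: 0.036
grip_force: 0.0
```

Run:
```python
from h import *
go(fr(JO,JY,[-.115,0]),.031,JY)
im=snap('side')['pixels'][170:300,190:370]
tp=snap('top')['pixels'][150:260,255:360]
a=cv2.resize(im,None,fx=3,fy=3,interpolation=2);cv2.imwrite('pics/a1.png',a[:,:,::-1])
```

```text
t 2.48 p [0.4247 0.0734 0.067 ] yaw 9.47 tilt [-0.003 -0.    -1.   ] q6 1.55
 units [ 0.06 -0.04  0.9 ] turn 0.003333621042945841
```

View pics/a1.png

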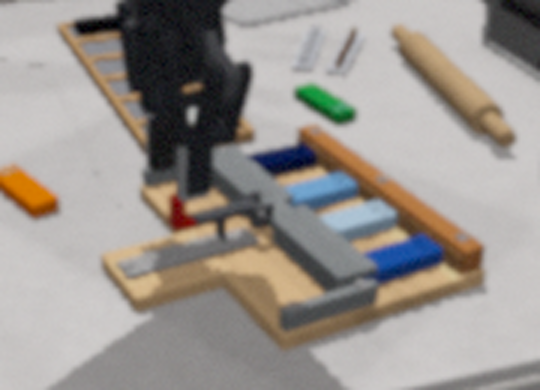

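The crop shows the fingers at about (165,170) and (195,180), straddling the red tab at (180,210), which is correct.

Request:
play_rows([
  [[36, 0.05, -0.03, 0.45, 0], [36, 0.05, -0.03, 0.88, 0], [36, 0.05, -0.03, 0.88, 0], [5, 0.05, -0.03, 0.88, 0], [5, 0.05, -0.03, 0.88, 0], [5, 0.05, -0.03, 0.88, 0], [5, 0.05, -0.03, 0.88, 0], [5, 0.05, -0.03, 0.88, 0]],
], grip_force=40)

```text
t: 3.58
tcp_pos: [0.4282, 0.0753, 0.0336]
ee_rot: [-3.131, -0.259, -0.002]
ft_force: [-1.8, 2.8, 7.5]
grip_width: 0.0113
grip_force: 42.2
```

Request:
play_rows([
  [[5, 0.02, 0, -0.08, 0], [5, 0.045, 0, -0.17, 0], [5, 0.08, 0, -0.25, 0], [5, 0.11, 0, -0.33, 0], [5, 0.15, 0, -0.41, 0], [5, 0.195, 0, -0.485, 0], [5, 0.25, 0, -0.56, 0], [5, 0.3, 0, -0.625, 0], [5, 0.3, 0, -0.625, 0]],
])

```text
t: 4.7
tcp_pos: [0.4392, 0.0771, 0.058]
ee_rot: [-3.131, -0.259, 0.001]
ft_force: [-0.5, 5.8, -6.3]
grip_width: 0.0114
grip_force: 39.1
```

Run:
```python
from h import *
go(fr(JO,JY,[-.115,0]),.031,JY)
im=snap('side')['pixels'][170:300,190:370]
a=cv2.resize(im,None,fx=3,fy=3,interpolation=2);cv2.imwrite('pics/a2.png',a[:,:,::-1])
```

```text
t 4.7 p [0.4392 0.0771 0.058 ] yaw 9.45 tilt [-0.001 -0.    -1.   ] q6 1.55
 units [-0.32 -0.01  0.68] turn 0.0006824499106462175
```

View pics/a2.png

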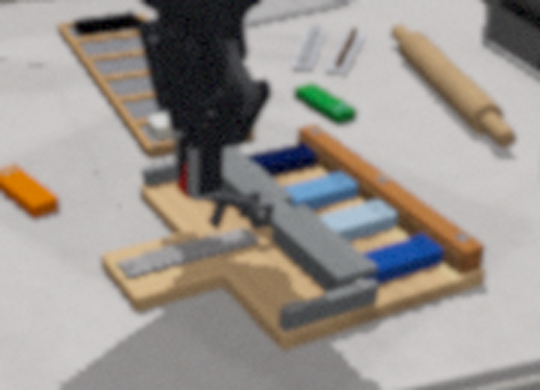

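The pawl is up out of the teeth, with the tab at about (185,180) in the fingers. Next I pull the clamp back.

Request:
play_rows([
  [[5, -0.1, 0, 0, 0], [5, -0.2, 0, 0, 0], [5, -0.3, 0, 0, 0], [5, -0.4, 0, 0, 0], [5, -0.5, 0, 0, 0], [5, -0.6, 0, 0, 0], [5, -0.7, 0, 0, 0], [5, -0.8, 0, 0, 0], [5, -0.88, 0, 0, 0], [5, -0.92, 0, 0, 0], [5, -0.92, 0, 0, 0]],
])

```text
t: 6.12
tcp_pos: [0.405, 0.0714, 0.0583]
ee_rot: [-3.13, -0.259, -0.006]
ft_force: [4.2, 6.9, -11.0]
grip_width: 0.0113
grip_force: 39.3
```

Request:
play_rows([
  [[36, 0.02, 0, 0, 0], [36, 0.02, 0, 0, 0], [36, 0.02, 0, 0, 0], [36, 0.02, 0, -0.6, 0], [36, 0.02, 0, -1.5, 0], [36, 0.02, -1, -2, 0], [36, 0.02, -2.5, -2, 0], [36, 0.02, -3.8, -2, 0], [36, 0.02, -3.8, -2, 0]],
])

```text
t: 7.25
tcp_pos: [0.3787, 0.2238, 0.1382]
ee_rot: [-3.13, -0.267, -0.002]
ft_force: [0.3, -1.0, 0.3]
grip_width: 0.0357
grip_force: 0.0
```

Run:
```python
from m import *
cv2.imwrite('pics/b1.png',cv2.resize(px[140:245,125:355],None,fx=3.4,fy=3.4,interpolation=2)[:,:,::-1])
for p in comps((H>92)&(H<130)&(S>40)&(V>50),(262,148,345,195),60):
    b=cv2.minAreaRect(ray(t,p,.024)[:,:2].astype(np.float32)); print(len(p),b,inv(JO,JY,b[0]).round(4))
red=comps(((H<8)|(H>172))&(S>150),(290,195,335,240),5)
for p in red: print('red',len(p),p.mean(0),inv(JO,JY,ray(t,[p.mean(0)],.08)[0]))
go(fr(JO,JY,[0,-.0715]),.10,JY)
```

```text
224 ((0.536841869354248, 0.11539276689291), (0.06410244852304459, 0.022082429379224777), 9.540245056152344) [0.0003 0.0213]
222 ((0.5521427989006042, 0.022358961403369904), (0.06457851082086563, 0.021987786516547203), 9.643668174743652) [ 0.0002 -0.073 ]
203 ((0.5288877487182617, 0.1674952656030655), (0.06281442195177078, 0.020531203597784042), 7.105309963226318) [0.0011 0.074 ]
red 25 [316. 229.] [-0.14005646  0.0011402 ]
t 7.3 p [0.3785 0.2221 0.1379] yaw 9.67 tilt [ 0.  0. -1.] q6 1.91
 units [3.44 5.62 0.95] turn 0.03662916218482811
```

View pics/b1.png

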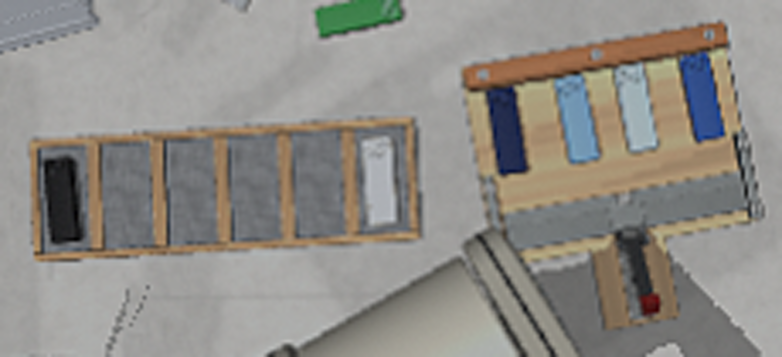

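Run:
```python
from m import *
for p in comps((V>165)&(S<75)&(S>12)&(H>85)&(H<130),(305,155,325,190),40):
    b=cv2.minAreaRect(ray(t,p,.024)[:,:2].astype(np.float32)); print(len(p),b,inv(JO,JY,b[0]).round(4))
w=fr(JO,JY,[0.0,.074]);go(w,.06,JY);go(w,.0155,JY)
for y in(.072,.024,-.024,-.072): print(fr(RO,RY,[0,y]))
```

```text
163 ((0.5443869233131409, 0.07097980380058289), (0.05989500880241394, 0.01885833591222763), 9.859010696411133) [ 0.0005 -0.0237]
t 7.35 p [0.3785 0.221  0.1378] yaw 9.57 tilt [-0.  0. -1.] q6 1.91
 units [3.46 1.94 1.94] turn 0.020064150655533314
t 7.35 p [0.3785 0.221  0.1378] yaw 9.57 tilt [-0.  0. -1.] q6 1.91
 units [3.46 1.94 3.06] turn 0.020064150655533314
[0.4860711 0.451223 ]
[0.48829037 0.40327433]
[0.49050963 0.35532567]
[0.4927289 0.307377 ]
```

Request:
play_rows([
  [[34, 1.4, 0.6, 0, 0], [34, 2.6, 1.3, 0.5, 0], [34, 3.46, 1.94, 1.2, 0], [34, 3.46, 1.94, 2.0, 0], [34, 3.46, 1.94, 2.6, 0], [34, 3.46, 1.94, 3.05, 0], [34, 3.46, 1.94, 3.05, 0], [15, 3.46, 1.94, 3.05, 0], [15, 3.46, 1.94, 3.05, 0], [15, 3.46, 1.94, 3.05, 0], [15, 3.46, 1.94, 3.05, 0], [15, 3.46, 1.94, 3.05, 0]],
], grip_force=40)

```text
t: 8.85
tcp_pos: [0.5286, 0.1675, 0.0164]
ee_rot: [-3.131, -0.259, -0.001]
ft_force: [-1.0, 0.3, 6.2]
grip_width: 0.0207
grip_force: 41.2
```

Run:
```python
from h import *
w=fr(JO,JY,[0.0,.074]);go(w,.0155,JY)
r=fr(RO,RY,[0,.072]);go(r,.06,RY)
im=snap('side')['pixels'][150:290,190:370]
a=cv2.resize(im,None,fx=4,fy=4,interpolation=2);cv2.imwrite('pics/a3.png',a[:,:,::-1])
```

```text
t 8.85 p [0.5286 0.1675 0.0164] yaw 9.47 tilt [ 0.001 -0.    -1.   ] q6 1.69
 units [-0.02  0.    0.02] turn 0.0027439730816401684
t 8.85 p [0.5286 0.1675 0.0164] yaw 9.47 tilt [ 0.001 -0.    -1.   ] q6 1.69
 units [ 0.12 -7.17 -1.09] turn 1.1360773064149754
```

View pics/a3.png

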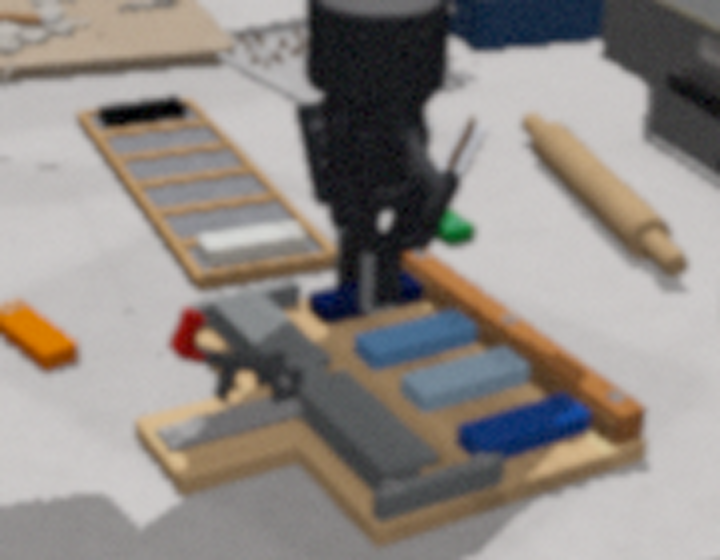

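Request:
play_rows([
  [[15, 0, 0, -0.4, 0], [15, 0, 0, -1.3, 0], [15, 0, -1.2, -1.6, 0.2], [15, 0.05, -2.5, -1.6, 0.5], [15, 0.1, -3.9, -1.6, 0.8], [15, 0.12, -5.3, -1.6, 1.1], [15, 0.12, -6.5, -1.5, 1.14], [15, 0.12, -7.17, -1.2, 1.14], [15, 0.12, -7.17, -0.9, 1.14], [15, 0.12, -7.17, -0.6, 1.14], [15, 0.12, -7.17, -0.6, 1.14]],
])

```text
t: 10.28
tcp_pos: [0.4854, 0.4486, 0.0383]
ee_rot: [3.138, 0.069, -0.004]
ft_force: [-0.3, 0.1, -0.3]
grip_width: 0.0208
grip_force: 40.5
```

Run:
```python
from h import *
r=fr(RO,RY,[0,.072]);go(r,.012,RY)
```

```text
t 10.28 p [0.4854 0.4486 0.0383] yaw 2.53 tilt [-0.003  0.002 -1.   ] q6 2.25
 units [ 0.02 -0.07  0.66] turn -0.020172700599521438
```

Request:
play_rows([
  [[15, 0, -0.02, 0.3, 0], [15, 0, -0.02, 0.6, 0], [15, 0, -0.02, 0.65, 0], [15, 0, -0.02, 0.65, 0]],
])

```text
t: 10.78
tcp_pos: [0.4857, 0.4516, 0.0136]
ee_rot: [3.14, 0.072, -0.001]
ft_force: [-0.4, 0.4, 0.3]
grip_width: 0.0207
grip_force: 40.5
```

Run:
```python
from h import *
r=fr(RO,RY,[0,.072]);go(r,.0115,RY)
```

```text
t 10.78 p [0.4857 0.4516 0.0136] yaw 2.62 tilt [-0.  0. -1.] q6 2.26
 units [0.01 0.01 0.05] turn -0.0056698373681645835
```

Request:
play_rows([
  [[15, 0, 0, 0.05, 0], [15, 0, 0, 0.05, 0], [32, 0, 0, 0.05, 0], [32, 0, 0, 0.05, 0], [32, 0, 0, 0.0, 0], [32, 0, 0, -0.7, 0], [32, 0, 0, -1.3, 0], [32, 0, 1.2, -1.3, -0.3], [32, 0, 1.2, -1.3, -0.3]],
])

```text
t: 11.9
tcp_pos: [0.4876, 0.4012, 0.0661]
ee_rot: [3.138, 0.118, -0.002]
ft_force: [-0.4, 0.4, -0.2]
grip_width: 0.0321
grip_force: 0.0
```

Run:
```python
from h import *
w=fr(JO,JY,[0.0,.0213]);go(w,.016,JY)
im=snap('side')['pixels'][150:290,190:370]
a=cv2.resize(im,None,fx=4,fy=4,interpolation=2);cv2.imwrite('pics/a4.png',a[:,:,::-1])
```

```text
t 11.9 p [0.4876 0.4012 0.0661] yaw 4.32 tilt [-0.001  0.001 -1.   ] q6 2.17
 units [0.68 7.22 1.26] turn -0.8556439042290597
```

View pics/a4.png

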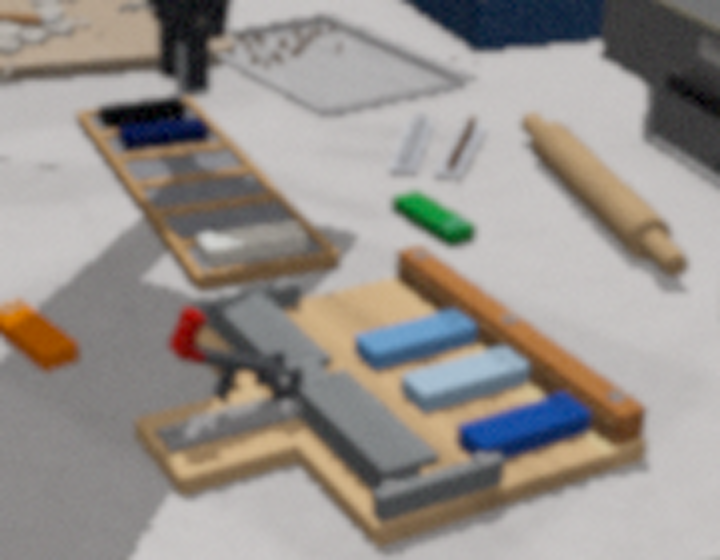

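The deep bar lies in the pocket beside the black one, at (165,132). The light bar is next.

Request:
play_rows([
  [[32, 0.15, 1.3, 0, -0.2], [32, 0.3, 2.7, 0, -0.5], [32, 0.45, 4.1, 0, -0.7], [32, 0.6, 5.5, 0, -0.86], [32, 0.68, 6.7, 0, -0.86], [32, 0.68, 7.22, 0, -0.86], [32, 0.68, 7.22, 0.4, -0.86], [32, 0.68, 7.22, 0.8, -0.86], [32, 0.68, 7.22, 0.8, -0.86]],
])

```text
t: 13.08
tcp_pos: [0.5358, 0.119, 0.0319]
ee_rot: [3.13, 0.265, -0.006]
ft_force: [1.3, -0.5, -1.5]
grip_width: 0.032
grip_force: 0.0
```

Run:
```python
from h import *
w=fr(JO,JY,[0.0,.0213]);go(w,.016,JY)
```

```text
t 13.07 p [0.5358 0.119  0.0319] yaw 9.68 tilt [-0.004 -0.    -1.   ] q6 1.6
 units [0.   0.09 0.4 ] turn 0.038380420060548204
```

Request:
play_rows([
  [[32, 0, 0.02, 0.2, 0], [32, 0, 0.02, 0.43, 0], [32, 0, 0.02, 0.43, 0], [15, 0, 0.02, 0.43, 0], [15, 0, 0.02, 0.43, 0], [15, 0, 0.02, 0.43, 0], [15, 0, 0.02, 0.43, 0]],
])

```text
t: 13.95
tcp_pos: [0.5375, 0.1171, 0.0168]
ee_rot: [-3.131, -0.262, -0.0]
ft_force: [1.0, -0.2, -0.6]
grip_width: 0.0205
grip_force: 39.3
```

Run:
```python
from h import *
w=fr(JO,JY,[0.0,.0213]);go(w,.016,JY)
r=fr(RO,RY,[0,-.024]);go(r,.012,RY)
```

```text
t 13.95 p [0.5375 0.1171 0.0168] yaw 9.57 tilt [ 0. -0. -1.] q6 1.6
 units [-0.03  0.04  0.02] turn 0.020769306934075377
t 13.95 p [0.5375 0.1171 0.0168] yaw 9.57 tilt [ 0. -0. -1.] q6 1.6
 units [-0.17 -6.07  0.12] turn 1.1541026402674106
```

Request:
play_rows([
  [[15, 0, 0, -0.4, 0], [15, 0, 0, -1.3, 0], [15, 0, -1.2, -1.6, 0.2], [15, -0.05, -2.6, -1.6, 0.5], [15, -0.1, -4, -1.6, 0.8], [15, -0.17, -5.3, -1.5, 1.15], [15, -0.17, -6.06, -1.2, 1.15], [15, -0.17, -6.06, -0.8, 1.15], [15, -0.17, -6.06, -0.4, 1.15], [15, -0.17, -6.06, -0.2, 1.15], [15, -0.17, -6.06, -0.2, 1.15], [15, -0.17, -6.06, -0.2, 1.15]],
])

```text
t: 15.45
tcp_pos: [0.491, 0.3546, 0.025]
ee_rot: [-3.141, -0.072, -0.001]
ft_force: [0.1, 0.5, -0.3]
grip_width: 0.0206
grip_force: 39.4
```

Run:
```python
from h import *
r=fr(RO,RY,[0,-.024]);go(r,.012,RY)
```

```text
t 15.45 p [0.491  0.3546 0.025 ] yaw 2.63 tilt [ 0. -0. -1.] q6 2.13
 units [-0.01 -0.02  0.32] turn -0.003994283222624517
```

Request:
play_rows([
  [[15, 0, -0.02, 0.2, 0], [15, 0, -0.02, 0.33, 0], [15, 0, -0.02, 0.33, 0], [32, 0, -0.02, 0.33, 0], [32, 0, -0.02, 0.33, 0], [32, 0, -0.02, 0.2, 0], [32, 0, -0.02, -0.5, 0], [32, 0, -0.02, -1.1, 0], [32, 0.1, 1.2, -1.2, -0.3], [32, 0.2, 2.6, -1.2, -0.6], [32, 0.3, 4.0, -1.2, -0.9], [32, 0.4, 5, -1.2, -1.13]],
])

```text
t: 16.95
tcp_pos: [0.5157, 0.1539, 0.0731]
ee_rot: [3.131, 0.259, 0.0]
ft_force: [0.7, 0.5, 0.9]
grip_width: 0.0319
grip_force: 0.0
```

Run:
```python
from h import *
w=fr(JO,JY,[0.0,-.0243]);go(w,.016,JY)
```

```text
t 16.95 p [0.5157 0.1539 0.0731] yaw 9.47 tilt [ 0.  0. -1.] q6 1.67
 units [0.35 2.18 1.43] turn 0.0027455846318342005
```

Request:
play_rows([
  [[32, 0.2, 1.2, 0, 0], [32, 0.35, 2.18, 0, 0], [32, 0.35, 2.18, 0.3, 0], [32, 0.35, 2.18, 0.9, 0], [32, 0.35, 2.18, 1.1, 0], [32, 0.35, 2.18, 1.42, 0], [32, 0.35, 2.18, 1.42, 0], [15, 0.35, 2.18, 1.42, 0], [15, 0.35, 2.18, 1.42, 0], [15, 0.35, 2.18, 1.42, 0], [15, 0.35, 2.18, 1.42, 0]],
])

```text
t: 18.32
tcp_pos: [0.544, 0.0723, 0.0161]
ee_rot: [-3.131, -0.259, -0.001]
ft_force: [0.3, 0.5, 0.9]
grip_width: 0.021
grip_force: 39.9
```

Run:
```python
from h import *
w=fr(JO,JY,[0.0,-.0243]);go(w,.016,JY)
r=fr(RO,RY,[0,-.072]);go(r,.012,RY)
```

```text
t 18.32 p [0.544  0.0723 0.0161] yaw 9.46 tilt [ 0.  0. -1.] q6 1.52
 units [-0.01  0.05  0.  ] turn 0.0012445342260036796
t 18.32 p [0.544  0.0723 0.0161] yaw 9.46 tilt [ 0.  0. -1.] q6 1.52
 units [-0.3  -6.01  0.1 ] turn 1.134577867559334
```

Request:
play_rows([
  [[15, 0, 0, -0.4, 0], [15, 0, 0, -1.3, 0], [15, -0.05, -1.2, -1.6, 0.2], [15, -0.1, -2.6, -1.6, 0.5], [15, -0.2, -4, -1.6, 0.8], [15, -0.3, -5.3, -1.5, 1.13], [15, -0.3, -6.01, -1.2, 1.13], [15, -0.3, -6.01, -0.8, 1.13], [15, -0.3, -6.01, -0.4, 1.13], [15, -0.3, -6.01, -0.2, 1.13], [15, -0.3, -6.01, -0.2, 1.13], [15, -0.3, -6.01, -0.2, 1.13]],
])

```text
t: 19.82
tcp_pos: [0.493, 0.307, 0.0241]
ee_rot: [-3.141, -0.072, -0.0]
ft_force: [0.1, 0.2, -0.5]
grip_width: 0.0207
grip_force: 39.7
```

Run:
```python
from h import *
r=fr(RO,RY,[0,-.072]);go(r,.012,RY)
```

```text
t 19.82 p [0.493  0.307  0.0241] yaw 2.62 tilt [ 0. -0. -1.] q6 2.06
 units [-0.01 -0.01  0.3 ] turn -0.004355489713229114
```

Request:
play_rows([
  [[15, 0, -0.01, 0.2, 0], [15, 0, -0.01, 0.31, 0], [15, 0, -0.01, 0.31, 0], [32, 0, -0.01, 0.31, 0], [32, 0, -0.01, 0.31, 0], [32, 0, -0.01, 0.2, 0], [32, 0, -0.01, -0.5, 0], [32, 0, -0.01, -1.1, 0], [32, 0.1, 1.2, -1.2, -0.3], [32, 0.2, 2.6, -1.2, -0.6], [32, 0.3, 4.0, -1.2, -0.9], [32, 0.4, 5, -1.2, -1.13]],
])

```text
t: 21.32
tcp_pos: [0.518, 0.1064, 0.0723]
ee_rot: [3.131, 0.259, 0.001]
ft_force: [0.2, 0.7, -0.0]
grip_width: 0.0321
grip_force: 0.0
```

Run:
```python
from h import *
w=fr(JO,JY,[0.0,-.0735]);go(w,.016,JY)
```

```text
t 21.32 p [0.518  0.1064 0.0723] yaw 9.46 tilt [ 0.  0. -1.] q6 1.59
 units [0.49 2.23 1.41] turn 0.001438185969893387
```

Request:
play_rows([
  [[32, 0.25, 1.2, 0, 0], [32, 0.49, 2.23, 0, 0], [32, 0.49, 2.23, 0.3, 0], [32, 0.49, 2.23, 0.9, 0], [32, 0.49, 2.23, 1.1, 0], [32, 0.49, 2.23, 1.4, 0], [32, 0.49, 2.23, 1.4, 0], [15, 0.49, 2.23, 1.4, 0], [15, 0.49, 2.23, 1.4, 0], [15, 0.49, 2.23, 1.4, 0], [15, 0.49, 2.23, 1.4, 0]],
])

```text
t: 22.7
tcp_pos: [0.5521, 0.0236, 0.0161]
ee_rot: [3.131, 0.259, 0.001]
ft_force: [-0.4, 0.2, 2.1]
grip_width: 0.0206
grip_force: 39.8
```

Run:
```python
from h import *
r=fr(RO,RY,[0,.024]);go(r,.012,RY)
```

```text
t 22.7 p [0.5521 0.0236 0.0161] yaw 9.46 tilt [ 0.  0. -1.] q6 1.43
 units [-0.01 -9.62  0.1 ] turn 1.1348178666605786
```

Request:
play_rows([
  [[15, 0, 0, -0.4, 0], [15, 0, 0, -1.3, 0], [15, 0, -1.2, -1.6, 0.1], [15, 0, -2.6, -1.6, 0.3], [15, 0, -4, -1.6, 0.5], [15, 0, -5.4, -1.6, 0.7], [15, 0, -6.8, -1.6, 0.9], [15, 0, -8.2, -1.6, 1.13], [15, -0.01, -9.2, -1.4, 1.13], [15, -0.01, -9.62, -1, 1.13], [15, -0.01, -9.62, -0.5, 1.13], [15, -0.01, -9.62, -0.5, 1.13]],
])

```text
t: 24.2
tcp_pos: [0.4869, 0.4005, 0.0335]
ee_rot: [3.137, 0.072, -0.006]
ft_force: [0.1, -0.6, 0.0]
grip_width: 0.021
grip_force: 39.6
```

Run:
```python
from h import *
r=fr(RO,RY,[0,.024]);go(r,.012,RY)
```

```text
t 24.2 p [0.4869 0.4005 0.0335] yaw 2.62 tilt [-0.004  0.003 -1.   ] q6 2.19
 units [ 0.04 -0.07  0.54] turn -0.004215868990305201
```

Request:
play_rows([
  [[15, 0, -0.01, 0.2, 0], [15, 0, -0.01, 0.4, 0], [15, 0, -0.01, 0.4, 0]],
])

```text
t: 24.58
tcp_pos: [0.4881, 0.4028, 0.0193]
ee_rot: [3.14, 0.072, -0.001]
ft_force: [-1.1, -0.8, -0.1]
grip_width: 0.0209
grip_force: 39.6
```

Run:
```python
from h import *
r=fr(RO,RY,[0,.024]);go(r,.012,RY)
```

```text
t 24.57 p [0.4881 0.4028 0.0193] yaw 2.64 tilt [-0.001  0.001 -1.   ] q6 2.2
 units [ 0.01 -0.01  0.18] turn -0.0017883749450646746
```

Request:
play_rows([
  [[15, 0, 0, 0.1, 0], [15, 0, 0, 0.2, 0], [15, 0, 0, 0.2, 0], [32, 0, 0, 0.2, 0], [32, 0, 0, 0.2, 0], [32, 0, 0, 0.1, 0], [32, 0, 0, -0.5, 0], [32, 0, 0, -1.5, 0], [32, -1, 0, -2.5, 0], [32, -2.4, 0, -3.5, 0], [32, -3.5, 0, -3.5, 0], [32, -3.5, 0, -3.5, 0]],
])

```text
t: 26.08
tcp_pos: [0.3456, 0.3965, 0.1609]
ee_rot: [-3.141, -0.077, 0.0]
ft_force: [0.8, 0.9, 0.4]
grip_width: 0.0318
grip_force: 0.0
```

Run:
```python
from m import *
a=cv2.resize(px[140:245,125:355],None,fx=3.4,fy=3.4,interpolation=2)
im=snap('side')['pixels'][150:290,190:370]
b=cv2.resize(im,None,fx=2,fy=2,interpolation=2);
cv2.imwrite('pics/c1.png',a[:,:,::-1]);cv2.imwrite('pics/c2.png',cv2.resize(im,None,fx=4,fy=4,interpolation=2)[:,:,::-1])
for p in comps((H>92)&(H<130)&(S>60)&(V>40),(130,170,254,222),60):
    q=cv2.minAreaRect(ray(t,p,.019)[:,:2].astype(np.float32)); print(len(p),q,inv(RO,RY,q[0]).round(4),px[p[:,1].astype(int),p[:,0].astype(int)].mean(0))
```

```text
228 ((0.48835039138793945, 0.4024968147277832), (0.06400011479854584, 0.022291406989097595), 3.430994987487793) [0.     0.0232] [ 57.04824561  84.20175439 141.47807018]
227 ((0.4900367259979248, 0.3546690046787262), (0.06346635520458221, 0.02249855175614357), 3.0280754566192627) [-0.0005 -0.0246] [114.33920705 148.14096916 169.64757709]
208 ((0.4866851568222046, 0.4516731798648834), (0.06312507390975952, 0.020474663004279137), 0.11346963793039322) [0.0006 0.0724] [39.93269231 48.4375     80.30288462]
```

View pics/c1.png

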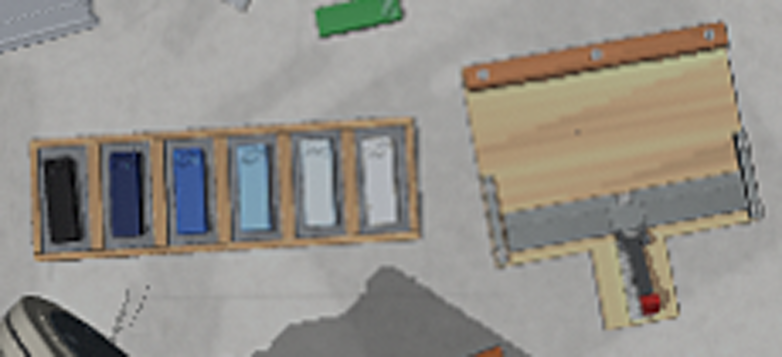

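View pics/c2.png

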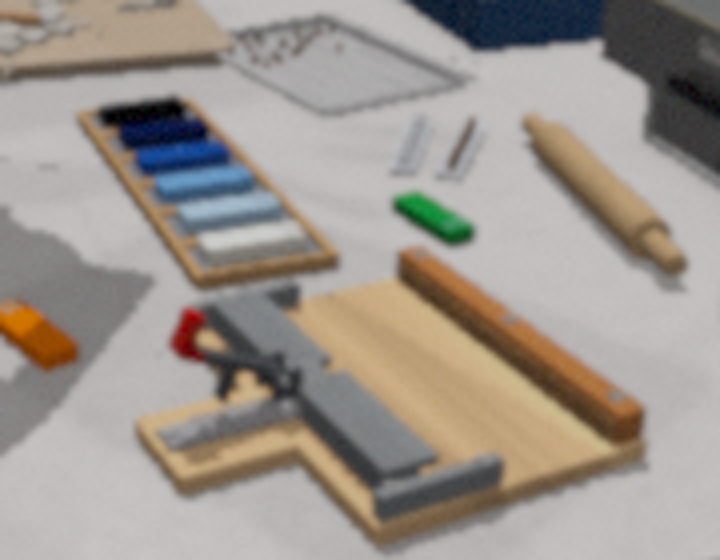

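Both views show all six bars flat in their pockets in shade order. In the top crop they run from black at (62,198) to white at (380,180), with the clamp back and the pawl up. I'm handing in.

```bash
python3 -c "
from cell import arm
print(arm.close_job())"
```

```text
the job is handed in; nothing more can be done
None
```

The pawl is up, the clamp bar is left back, and the four blue bars lie flat in the rail in shade order from white to darkest; I handed the job in at about 26 s (limit 104 s), and no verdict came back.

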